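# Hold the conditioning box open by its elbow lever

### The arm

A 6-joint arm with a two-finger parallel gripper is mounted at the origin on the work surface. World frame = base frame: x ahead of the robot, y to its left, z up, the work surface at z = 0. Lengths are in m, angles in degrees, forces in N, time in s.
With the tool pointing down it reaches from about 0.375 to 0.825 m from the base axis. Payload 5.5 kg.
Tool frame: the origin (TCP) lies at the very end of the fingers, on their centre line; the grasp point (between the pads) lies 19 mm behind it; z points along the fingers, y is the direction in which the jaws open and shut (so a half turn about z gives the same grasp; the last joint's range is limited). The gripper opens to 85 mm and grips with 20 to 120 N. Pads are 22 mm wide; open, the fingers measure 114 mm over their backs; the gripper's body (76 mm by 85 mm) begins 54 mm behind the grasp point. The pads swing forward as they close: fully open they stand 13 mm farther back than shut.
Start: joints at [0, 17.962, -2.699, 69.339, 0, 90], TCP at [0.6, -0, 0.231] pointing down, gripper open.
Joint ranges: [-152.73, 152.73], [-39.44, 99.34], [-58.76, 71.6], [-118.89, 123.64], [-81.53, 83.1], [-180, 180]. Speed limits (degrees/s): [136.94, 136.94, 172.46, 180, 180, 180].

### API

Orientations are given as a 3x3 rotation matrix whose columns are the frame's x, y, z axes.
In Python, from workcell import arm gives the robot as it stands.
- The arm moves only by the shell command python3 -m handwheel 'ROWS' [OPENING] [FORCE]. ROWS is JSON, a list of rows, each a list of 6 numbers: the shift along the tool's x, y, z in cm, then the turn, a rotation vector about the tool's x, y, z in rad. A call has 1 to 20 rows; each row is the pose to reach, as a shift and turn from the pose commanded when the call began, along the tool's axes at that moment; what a row does not reach only later rows make up. A row lasts 1/12 s, in which the tool goes at most 41.7 mm and 7.16 degrees, less where a joint would pass 70% of its speed; a pose out of reach is approached as far as the arm can. A call with a gripper value outside its range is refused whole. OPENING is the closure in counts, from 0 (fully open) to 255 (shut), set as the call begins (- or left out, the last holds). The fingers move at their own pace and stop on an object; FORCE is the grip in N (left out, the last holds). Time passes only in rows, so rows that repeat a pose let the fingers close. It gives the time, the measured TCP pose, the force and the opening at its end, in the units of the state.
- arm.read_state(): the state, without advancing time (a new reading comes with each control period).
- arm.read_camera(name): name is "scene" or "side" or "wrist"; returns a dict with "pixels" (400x640x3 uint8, red, green, blue), "z_map" (400x640 float32, m along the optical axis (not along the pixel's ray), 0 where there is no reading), "intrinsics" (3x3 intrinsics, pixels), "world_from_camera" (4x4, takes a point from camera to world coordinates). Camera axes: x right, y down, z forward; pixel columns grow to the right and rows downward; lengths in m; the calibration is good to about 2 mm. A picture is of the moment at which its call begins.
- arm.hand_in(): hands the job in, once; it reports no verdict.
The state is a dict: "time_s": time; "qpos": joint angles; "qd": joint speeds; "tau": joint torques, N m; "tool_pos": TCP position; "eef_rot": TCP orientation; "contact_force": force on the tool from outside, world axes, zero at the start; "moment": the same for the moment, N m; "finger_gap": opening from 0.0 (shut) to 1.0 (fully open).
Only numpy, scipy, OpenCV 4.12 (cv2) and the standard library are available. Lean on these libraries where they do the work, as an engineer would, in place of code of your own. Each camera call takes 0.05 s, during which the arm holds its last target.

### The job

Hold the wooden vanilla box open for me while I lay bundles in: first push the knob of the slide bolt with your fingertips to draw the bolt fully back from the flap, then press the steel paddle of the side lever down, all or nearly all the way, so that the lever raises the heavy flap smoothly. Finish while holding: keep the paddle pressed and the flap wide open when you end, without letting it drop. Touch the flap only through its lever, lift nothing by hand, and leave the bundles, the tin and the scissors where they are.

Things in the scene. Friction and masses are not known exactly. Their poses are not given: they have to be found in the camera images.
- box: Hardwood box 300 (x) by 300 (y) by 192 mm high, fixed on the table. Origin: centre of its underside. Its x points from its front (robot's side) to its back, y to its left, z up. On top: a fixed front rail (box x -150 to -62 mm) with the slide bolt; behind it the flap, level with the rail. The lever is on its right side (box y -180 mm), the paddle standing out in front of the box.
- flap: Heavy hinged flap, steel-lined wood, 182 (x) by 300 by 22 mm, about 3.4 kg. Origin: middle of its front edge, upper face (box x -60, y 0, z 192 mm when shut); axes as the box's when shut. Hinge along y at box x 125, z 192 mm: the front edge rises, about 0.65 rad at most by the lever, on whose short end it rests by a roller. Lever let go, it falls shut. The bolt bars it until drawn 31 mm.
- lever (a joint): Angle of the lever in rad: 0 at rest, its paddle end raised 0.28 rad above level; grows as the paddle goes down; stop at 0.62 (0.34 below level). A straight flat steel bar, 8 mm wide, 22 mm high: 95 mm behind the pivot (short end, under the flap's roller), 280 mm in front (long end). With the bolt drawn, pressing at the paddle takes 5 to 16 N; let go, it comes up again.
- pivot (a point): Pivot of the lever on the right side of the box (box x -10, y -180, z 158.5 mm); its axis runs along the box's y. It does not move.
- paddle (a point): Point to press, on the upper face of the lever's paddle: a steel plate 95 mm along the lever, 52 mm wide, 6 mm thick. It lies on the lever's centre line, 245 mm from the pivot along the lever, 17 mm above the bar's mid-line; the paddle goes on 35 mm to its front edge, 60 mm to its rear. At rest about 243 mm above the table, at the stop about 93 mm. It moves with the lever.
- bolt (a joint): Travel of the slide bolt in m: 0 fully shot over the flap (starts 0 to 0.006), 0.041 fully drawn, towards the front of the box (box -x). It slides with about 2 N of friction and stays where it is left.
- knob (a point): Middle of the head of the bolt's upright knob: a steel button 18 mm across, 15 mm tall, on a 10 mm stem; top 240 mm above the table. At bolt 0 it is at box x -100, y 0, z 232 mm. Two straps over the rod, box x -89 to -65 mm just behind the knob, reach 211 mm above the table: fingertips behind the knob go 213 to 230 mm high. Pushing its rear side to box -x draws the bolt.
- bundle_a: Bystander: large upright tied bundle of dark vanilla beans, 54 mm across, 165 mm tall. Origin: centre of its foot.
- bundle_b: Bystander: smaller upright tied bundle, 44 mm across, 150 mm tall. Origin: centre of its foot.
- tin: Bystander: round plain metal tin, 74 mm across, 95 mm tall. Origin: centre of its foot.
- scissors: Bystander: scissors lying flat, about 175 mm long, 11 mm thick. Origin: on the table under them, near their middle; blades to their +x.

How it is judged:
By the outcome, as a careful person would: the job done as asked, in the order asked, and still so for the second after the job is handed in, while the arm keeps its last pose, push and grip.
It also fails if it takes over 42 s, if anything falls off the work surface, if the arm or the gripper's body presses on something with over 40 N, if the wrist force passes 120 N, or if a joint passes its speed limit or range.

## Working session

There is one attempt and no reset: what is moved stays moved. The work goes in short steps, Python scripts to look and compute and a shell command to move; the robot and the scene stay as the last step left them, time stands still between calls to the robot, and variables do not carry over. Pictures are saved under pics/ and viewed, and the job is handed in when it is done.

```bash
ls; mkdir -p pics
python3 - <<'E'
from workcell import arm
import cv2,numpy as np
s=arm.read_state(); print(s)
for n in ["scene","side"]:
    c=arm.read_camera(n); cv2.imwrite(f"pics/{n}0.png",c["pixels"][:,:,::-1]); np.savez(f"{n}0.npz",**c)
    print(n,c["intrinsics"],c["world_from_camera"])
E
```

```text
pics
{'time_s': 0.0, 'qpos': array([ 1.23676347e-03,  1.80037320e+01, -2.75506959e+00,  6.93397118e+01,
        1.29644197e-03,  8.99998899e+01]), 'qd': array([-0.04284962,  0.04451047,  0.04549453, -0.09491529, -0.05262298,
        0.03860319]), 'tau': array([ 1.69644722e-03, -5.39594257e+01,  3.39749372e+01,  1.94567809e-02,
        9.49871333e-05,  6.01428906e-05]), 'tool_pos': array([5.99414351e-01, 2.04260494e-05, 2.30432933e-01]), 'eef_rot': array([[-2.34676607e-05,  9.99998522e-01, -1.71938291e-03],
       [ 9.99999999e-01,  2.35065364e-05,  2.25900670e-05],
       [ 2.26304504e-05, -1.71938238e-03, -9.99998522e-01]]), 'contact_force': array([-1.23442888, -0.40992184, -0.31637503]), 'moment': array([ 0.0390861 , -0.04640731, -0.00792587]), 'finger_gap': 1.0043914503468143}
scene [[503.08362909   0.         314.57803712]
 [  0.         503.08362909 196.41204185]
 [  0.           0.           1.        ]] [[-1.15239526e-02  6.21511406e-01 -7.83320350e-01  1.55380516e+00]
 [ 9.99933570e-01  7.34354533e-03 -8.88409179e-03  1.46688731e-03]
 [ 2.30784118e-04 -7.83370694e-01 -6.21554746e-01  9.28743002e-01]
 [ 0.00000000e+00  0.00000000e+00  0.00000000e+00  1.00000000e+00]]
side [[487.48712972   0.         322.05806191]
 [  0.         487.48712972 190.72182562]
 [  0.           0.           1.        ]] [[ 0.94806005 -0.19641319  0.2502079   0.28191853]
 [-0.31808465 -0.58026816  0.74974063 -0.89984845]
 [-0.00207127 -0.79038644 -0.61260508  0.88333401]
 [ 0.          0.          0.          1.        ]]
```

View pics/scene0.png

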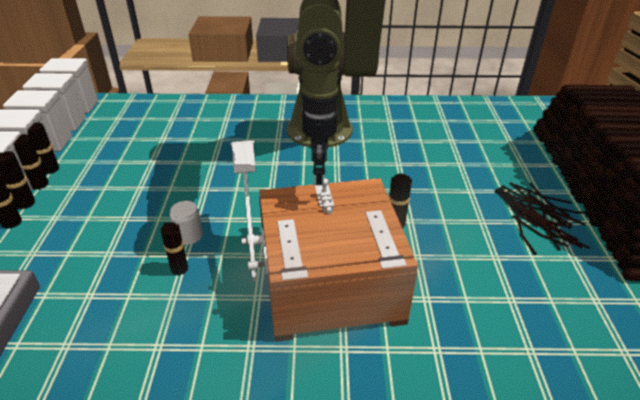

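View pics/side0.png

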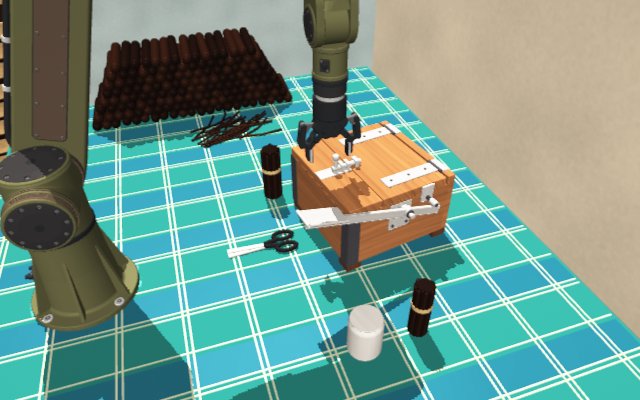

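The scene view shows the box top at about (340,230), the knob near (323,188) and the paddle at (243,155). The side view shows the knob at (338,158), the paddle at (320,217), the scissors at (270,243), and the tin and bundle to the right of the box. The hand is right over the knob.

```bash
cat > h.py <<'E'
import numpy as np,cv2
def world(c):
    z=c["z_map"];K=c["intrinsics"];T=c["world_from_camera"]
    v,u=np.mgrid[:z.shape[0],:z.shape[1]]
    p=np.stack([(u-K[0,2])/K[0,0]*z,(v-K[1,2])/K[1,1]*z,z],-1)
    w=p@T[:3,:3].T+T[:3,3]; w[z==0]=np.nan
    return w
def top(c):
    # box top: wood/steel strap points at z ~0.192
    w=world(c); m=(abs(w[...,2]-.192)<.006)&(w[...,0]>.35)&(w[...,0]<1.1)&(abs(w[...,1])<.45)
    m=m.astype(np.uint8); n,l,st,_=cv2.connectedComponentsWithStats(m)
    i=1+np.argmax(st[1:,4]); return w,l==i
E
python3 - <<'E'
from h import *
for n in ["scene","side"]:
    c=np.load(n+"0.npz"); w,m=top(c)
    p=w[m]; r=cv2.minAreaRect((p[:,:2]*1000).astype(np.float32)); print(n,m.sum(),p[:,2].mean(),r,cv2.boxPoints(r))
    im=c["pixels"][:,:,::-1].copy()
    x0,y0=(220,130) if n=="scene" else (270,100)
    cv2.imwrite(f"pics/{n}0z.png",cv2.resize(im[y0:y0+150,x0:x0+200],None,fx=4,fy=4,interpolation=cv2.INTER_CUBIC))
    vis=im.copy(); vis[m]=(0,0,255); cv2.imwrite(f"pics/{n}0m.png",vis[y0-20:y0+180,x0-20:x0+230])
E
```

```text
scene 12319 0.19152971606902683 ((721.5006103515625, 27.435256958007812), (304.6076965332031, 305.0578308105469), 9.332298278808594) [[ 546.47845  153.24777]
 [ 595.9467  -147.77246]
 [ 896.52277  -98.37726]
 [ 847.0545   202.64297]]
side 7449 0.1916324653716703 ((721.1443481445312, 26.05511474609375), (303.0792541503906, 307.46441650390625), 9.423602104187012) [[ 546.4788   152.90074]
 [ 596.82074 -150.41438]
 [ 895.8099  -100.79051]
 [ 845.46796  202.52461]]
```

View pics/scene0z.png

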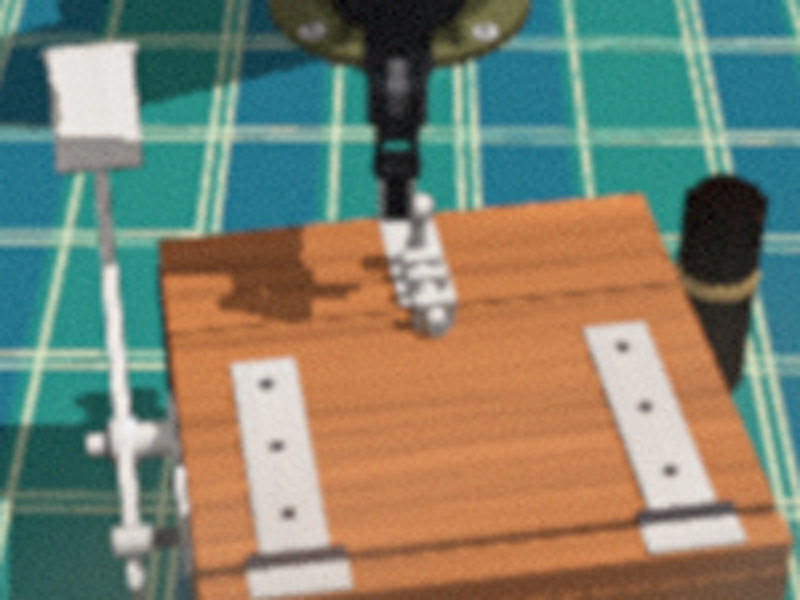

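View pics/side0z.png

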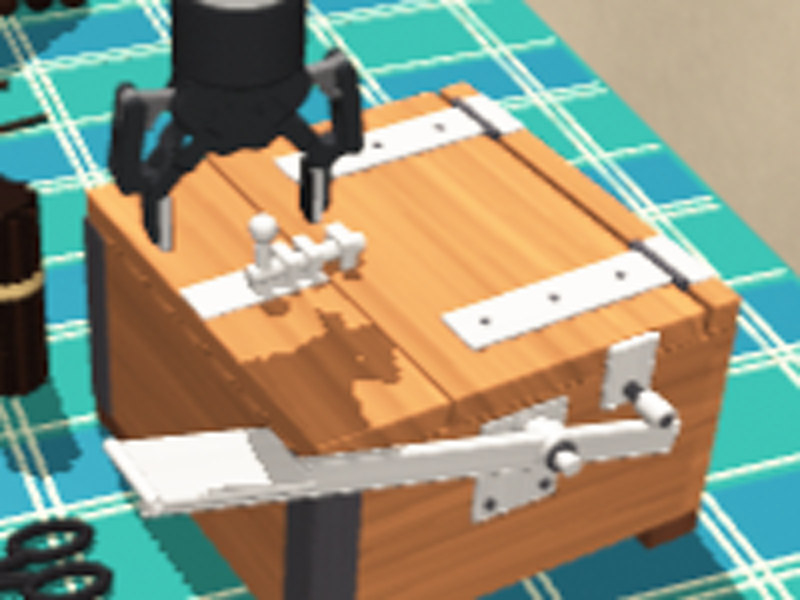

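```bash
cat >> h.py <<'E'
C=np.array([.7213,.0268,0]); a=np.radians(9.38)
R=np.array([[np.cos(a),-np.sin(a),0],[np.sin(a),np.cos(a),0],[0,0,1]])
def b2w(p): return C+R@np.array(p,float)
def w2b(p): return (np.asarray(p)-C)@R
def paddle(q):
    t=.28-q; return b2w([-.010-.245*np.cos(t)+.017*np.sin(t),-.18,.1585+.245*np.sin(t)+.017*np.cos(t)])
def proj(c,p):
    T=np.linalg.inv(c["world_from_camera"]);q=c["intrinsics"]@(T[:3,:3]@p+T[:3,3]);return q[:2]/q[2]
def ray(c,uv):
    T=c["world_from_camera"];d=T[:3,:3]@np.linalg.inv(c["intrinsics"])@np.array([*uv,1.]);return T[:3,3],d
def tri(c1,u1,c2,u2):
    A=[];b=[]
    for c,u in((c1,u1),(c2,u2)):
        o,d=ray(c,u);d=d/np.linalg.norm(d);P=np.eye(3)-np.outer(d,d);A.append(P);b.append(P@o)
    return np.linalg.solve(sum(A),sum(b))
E
python3 - <<'E'
from h import *
c1=np.load("scene0.npz");c2=np.load("side0.npz")
k=tri(c1,(325.5,181.2),c2,(335.6,157)); print("knob tri",k,w2b(k),"pred",b2w([-.1,0,.232]),proj(c1,b2w([-.1,0,.232])),proj(c2,b2w([-.1,0,.232])))
for n,c in(("s",c1),("d",c2)):
    w=world(c); b=w2b(w)
    m=(abs(b[...,1]+.18)<.035)&(b[...,0]<-.19)&(b[...,0]>-.33)&(w[...,2]>.2)
    v,u=np.nonzero(m);q=b[m]; print(n,m.sum(),np.percentile(q,[1,50,99],axis=0), u.mean(),v.mean())
    m=(abs(b[...,1])<.012)&(abs(b[...,0]+.1)<.025)&(w[...,2]>.222)&(w[...,2]<.245)
    v,u=np.nonzero(m);q=b[m]; print("knob",n,m.sum(),np.percentile(q,[2,50,98],axis=0) if m.sum() else 0,u.mean(),v.mean())
print("paddle",[paddle(q) for q in(0,.31,.6)], w2b([.6,0,.231]))
E
```

```text
knob tri [0.62054635 0.01503955 0.23162622] [-0.10132322  0.00481779  0.23162622] pred [0.62263709 0.01050184 0.232     ] [323.06282186 182.19137692] [336.59855615 157.14579797]
s 602 [[-0.27706269 -0.20409424  0.22403309]
 [-0.23309266 -0.17833753  0.23760642]
 [-0.19132908 -0.15267123  0.25116543]] 242.8156146179402 154.8920265780731
knob s 31 [[-0.10245255 -0.0097996   0.22347779]
 [-0.09555144  0.0035891   0.23508333]
 [-0.07599712  0.0089488   0.24299732]] 324.8709677419355 182.5483870967742
d 768 [[-0.2790904  -0.20529541  0.2038071 ]
 [-0.23820567 -0.18165477  0.2379125 ]
 [-0.19127609 -0.15275721  0.2509482 ]] 321.0286458333333 217.171875
knob d 50 [[-0.10936464 -0.0068627   0.22235587]
 [-0.10223911 -0.0016436   0.23597009]
 [-0.08023596  0.0083814   0.24325393]] 336.22 156.66
paddle [array([ 0.51309533, -0.19003277,  0.24254508]), array([ 0.49865192, -0.19241868,  0.16814345]), array([ 0.50604116, -0.19119805,  0.09756819])] [-0.12404602 -0.006672    0.231     ]
```

```bash
python3 - <<'E'
from h import *
for n in("scene","side"):
    c=np.load(n+"0.npz");w=world(c);b=w2b(w)
    for lo in(-.07,-.06,-.05,-.04,-.03,-.02):
        m=(abs(b[...,1])<.02)&(b[...,0]>lo)&(b[...,0]<lo+.01)&(w[...,2]<.23)
        print(n,lo,m.sum(),np.nanmax(np.where(m,w[...,2],0)))
E
python3 -m handwheel '[[0,0,-2.5,0,0,0],[0,0,-4.5,0,0,0],[0,2,-4.5,0,0,-0.1],[1.6,5.2,-4.5,0,0,-0.164],[1.6,5.2,-4.5,0,0,-0.164],[1.6,5.2,-4.5,0,0,-0.164],[1.6,5.2,-4.5,0,0,-0.164],[1.6,5.2,-4.5,0,0,-0.164],[1.6,5.2,-4.5,0,0,-0.164]]' 255 40
```

```text
scene -0.07 62 0.21237893887682224
scene -0.06 26 0.2112530633565537
scene -0.05 81 0.2129056582055151
scene -0.04 83 0.2111964314845366
scene -0.03 55 0.2068670027016526
scene -0.02 54 0.1940161029587194
side -0.07 37 0.21200918868260576
side -0.06 46 0.21053749401904354
side -0.05 57 0.2129554533148077
side -0.04 34 0.20732578844413851
side -0.03 22 0.19495881632036016
side -0.02 37 0.19455266883722466
time_s: 0.85
tool_pos: [0.6513, 0.0157, 0.2765]
eef_rot: [[-0.163, 0.987, -0.0], [0.987, 0.163, -0.0], [-0.0, -0.0, -1.0]]
contact_force: [0.7, 0.0, 0.6]
finger_gap: 0.0
```

```bash
python3 -m handwheel '[[0,0,1.5,0,0,0],[0,0,3,0,0,0],[0,0,3.5,0,0,0],[0,0,3.5,0,0,0]]'
python3 - <<'E'
from workcell import arm
import cv2
for n,x0,y0 in(("side",270,60),("scene",240,110)):
    c=arm.read_camera(n);cv2.imwrite(f"pics/{n}1.png",cv2.resize(c["pixels"][y0:y0+150,x0:x0+200,::-1],None,fx=4,fy=4,interpolation=2))
E
```

```text
time_s: 1.18
tool_pos: [0.6506, 0.0157, 0.2401]
eef_rot: [[-0.163, 0.987, -0.003], [0.987, 0.163, -0.0], [0.0, -0.003, -1.0]]
contact_force: [0.2, 0.6, 0.5]
finger_gap: 0.001
```

View pics/side1.png

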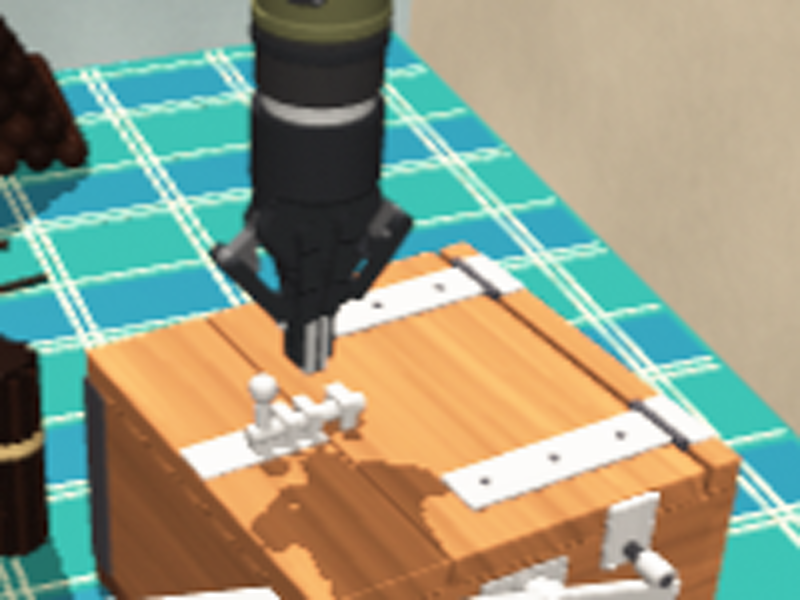

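View pics/scene1.png

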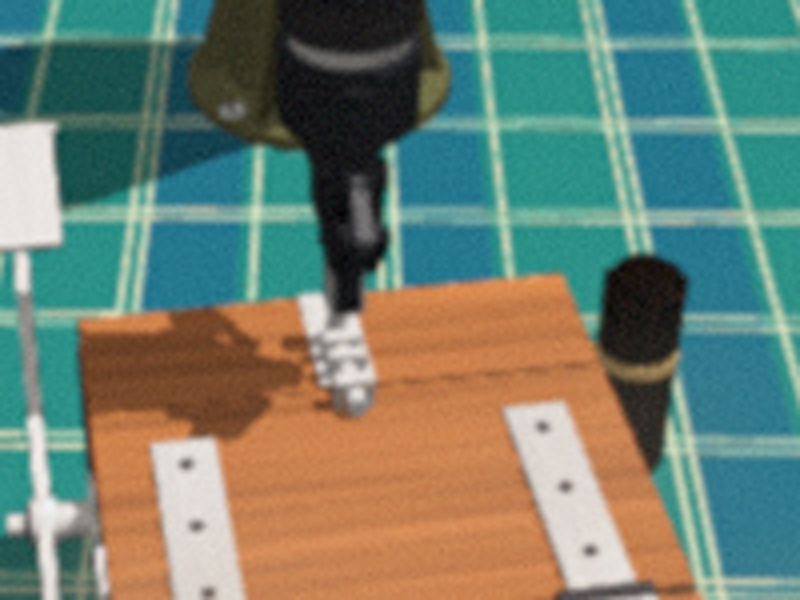

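Fingertips (side view (312,365) in the zoom) stand just behind the knob (262,388), in line with the bolt. Lowering and pushing.

```bash
python3 -m handwheel '[[0,0,1,0,0,0],[0,0,1.8,0,0,0],[0,0,1.9,0,0,0]]'; python3 -m handwheel '[[0,-0.7,0,0,0,0],[0,-1.4,0,0,0,0],[0,-2.1,0,0,0,0],[0,-2.8,0,0,0,0],[0,-3.5,0,0,0,0],[0,-4,0,0,0,0],[0,-4.4,0,0,0,0],[0,-4.4,0,0,0,0]]'
python3 - <<'E'
from workcell import arm
import cv2,numpy as np
from h import *
s=arm.read_state();print(w2b(s["tool_pos"]),s["contact_force"])
for n,x0,y0 in(("side",270,60),):
    c=arm.read_camera(n);cv2.imwrite(f"pics/{n}2.png",cv2.resize(c["pixels"][y0:y0+150,x0:x0+200,::-1],None,fx=4,fy=4,interpolation=2))
E
```

```text
time_s: 1.53
tool_pos: [0.6512, 0.016, 0.2206]
eef_rot: [[-0.163, 0.987, -0.002], [0.987, 0.163, -0.0], [0.0, -0.002, -1.0]]
contact_force: [0.2, 0.6, -0.3]
finger_gap: -0.005
time_s: 2.2
tool_pos: [0.6077, 0.0086, 0.2227]
eef_rot: [[-0.163, 0.987, -0.0], [0.987, 0.163, -0.0], [-0.0, -0.0, -1.0]]
contact_force: [-1.4, 0.4, -0.1]
finger_gap: -0.002
[-0.11507131  0.00057296  0.22268656] [-1.36733946  0.3557565  -0.11450955]
```

View pics/side2.png

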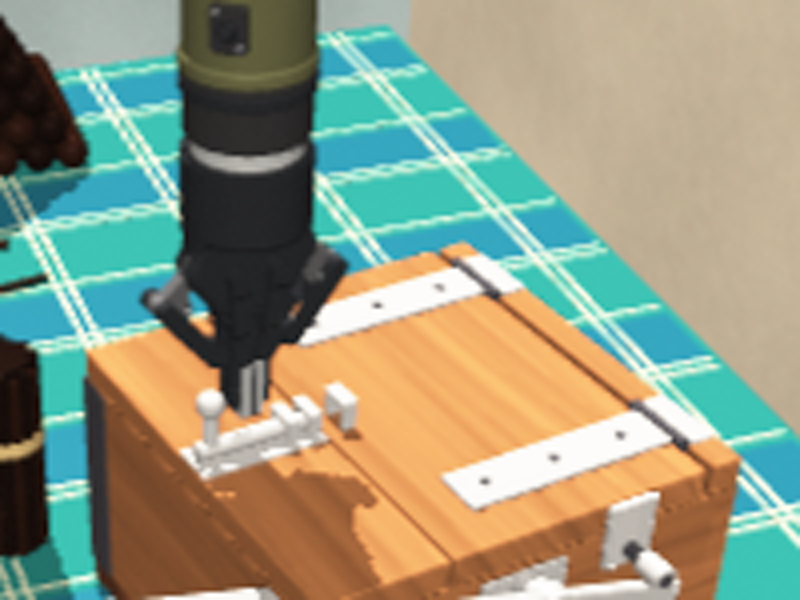

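The knob (zoomed (210,403)) has moved forward and is still in contact. I'll push on gently to the stop.

```bash
python3 -m handwheel '[[0,-0.3,0,0,0,0],[0,-0.6,0,0,0,0],[0,-0.9,0,0,0,0],[0,-0.9,0,0,0,0]]'
python3 - <<'E'
from workcell import arm
import cv2,numpy as np
from h import *
s=arm.read_state();print(w2b(s["tool_pos"]),s["contact_force"])
c=arm.read_camera("side");n="side";x0,y0=270,60
cv2.imwrite(f"pics/{n}3.png",cv2.resize(c["pixels"][y0:y0+150,x0:x0+200,::-1],None,fx=4,fy=4,interpolation=2))
w=world(c);b=w2b(w);m=(abs(b[...,1])<.014)&(b[...,0]<-.1)&(b[...,0]>-.17)&(w[...,2]>.226)&(w[...,2]<.245)&(c["pixels"].min(-1)>110)
print(m.sum(),np.median(b[m],axis=0))
E
```

```text
time_s: 2.58
tool_pos: [0.6021, 0.0077, 0.2228]
eef_rot: [[-0.163, 0.987, 0.005], [0.987, 0.163, 0.001], [0.0, 0.005, -1.0]]
contact_force: [8.1, 1.5, -1.9]
finger_gap: -0.004
[-0.12071621  0.00059553  0.22283911] [ 8.08365389  1.54058228 -1.94400124]
72 [-0.1373094  -0.00544265  0.23621321]
```

View pics/side3.png

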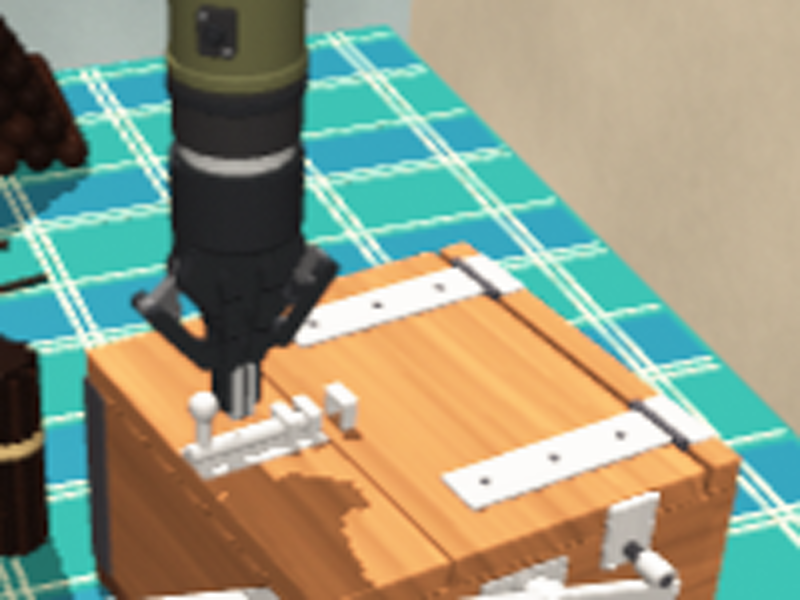

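```bash
python3 -m handwheel '[[0,-0.2,0,0,0,0],[0,-0.4,0,0,0,0],[0,-0.4,0,0,0,0],[0,-0.4,0,0,0,0]]'
```

```text
time_s: 2.97
tool_pos: [0.6016, 0.0077, 0.2232]
eef_rot: [[-0.164, 0.986, 0.011], [0.987, 0.164, 0.002], [0.0, 0.011, -1.0]]
contact_force: [18.0, 2.6, -8.5]
finger_gap: -0.001
```

The bolt is firmly at its stop: 18 N with no further travel. I'll back off, lift and go above the paddle.

```bash
python3 -m handwheel '[[0,0.8,0,0,0,0],[0,1.5,0,0,0,0],[0,1.5,-2.5,0,0,0],[0,1.5,-5,0,0,0],[0,1.5,-7.5,0,0,0],[-2.5,0,-7.5,0,0,0],[-5,-2,-7.5,0,0,0],[-7.5,-4,-7.5,0,0,0],[-10,-6,-7.5,0,0,0],[-12.5,-8,-7.5,0,0,0],[-15,-10,-7.5,0,0,0],[-17,-11,-7.5,0,0,0],[-18.1,-11.4,-7.5,0,0,0],[-18.1,-11.4,-7.5,0,0,0],[-18.1,-11.4,-7.5,0,0,0]]'
python3 - <<'E'
from workcell import arm
import cv2,numpy as np
from h import *
s=arm.read_state();print(w2b(s["tool_pos"]),s["contact_force"])
for n in("side","scene"):
  c=arm.read_camera(n);cv2.imwrite(f"pics/{n}4.png",c["pixels"][:,:,::-1])
  w=world(c);b=w2b(w)
  m=(abs(b[...,1])<.014)&(b[...,0]<-.12)&(b[...,0]>-.17)&(w[...,2]>.226)&(w[...,2]<.245)
  print(n,"knob",m.sum(),np.median(b[m],axis=0))
for q in np.arange(0,.63,.1): p=w2b(paddle(q));print(round(q,2),p.round(4))
E
```

```text
time_s: 4.22
tool_pos: [0.5129, -0.1905, 0.2971]
eef_rot: [[-0.162, 0.987, -0.0], [0.987, 0.162, 0.001], [0.001, -0.0, -1.0]]
contact_force: [-0.1, 0.2, -0.9]
finger_gap: -0.004
[-0.24103446 -0.18039314  0.29707558] [-0.10029918  0.20163354 -0.85811816]
side knob 0 [nan nan nan]
scene knob 42 [-0.1359747   0.00126585  0.23567247]
0.0 [-0.2408 -0.18    0.2425]
0.1 [-0.248  -0.18    0.2191]
0.2 [-0.2529 -0.18    0.195 ]
0.3 [-0.2553 -0.18    0.1706]
0.4 [-0.2553 -0.18    0.146 ]
0.5 [-0.2528 -0.18    0.1216]
0.6 [-0.2479 -0.18    0.0976]
  return _methods._mean(a, axis=axis, dtype=dtype,
  ret = um.true_divide(
```

View pics/side4.png

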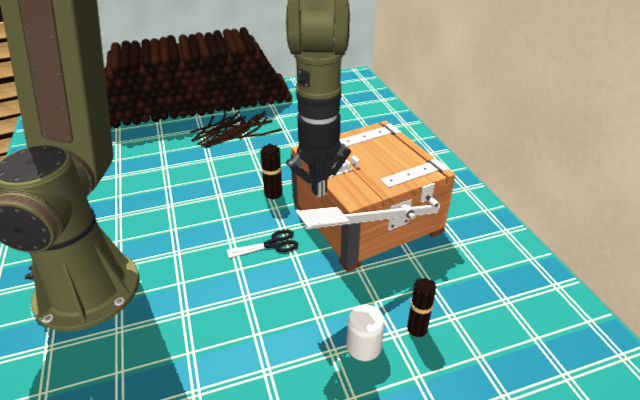

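View pics/scene4.png

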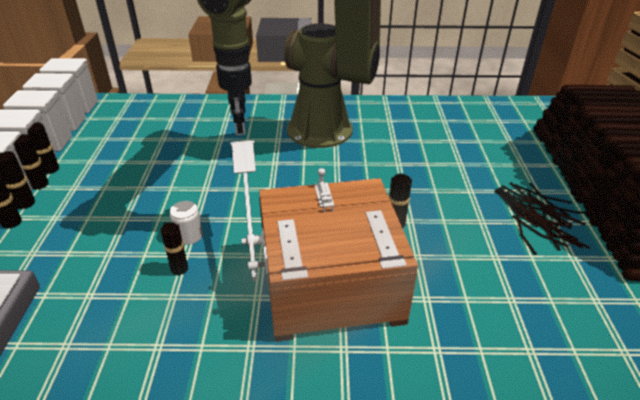

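The scene view shows the knob at (321,172), drawn 40.5 mm by depth, with the straps clear behind it. The fingertips (238,130) are right above the paddle (243,155). Pressing now along the paddle's arc.

```bash
python3 -m handwheel '[[0,0,1.8,0,0,0],[0,0,3.6,0,0,0],[0,0,4.5,0,0,0],[0,0,5.1,0,0,0],[0,-0.2,5.7,0,0,0],[0,-0.4,6.3,0,0,0],[0,-0.6,6.9,0,0,0],[0,-0.7,7.5,0,0,0],[0,-0.85,8.1,0,0,0],[0,-0.95,8.7,0,0,0],[0,-1.1,9.3,0,0,0],[0,-1.2,9.9,0,0,0],[0,-1.25,10.5,0,0,0],[0,-1.3,11.1,0,0,0],[0,-1.4,11.7,0,0,0],[0,-1.4,12.3,0,0,0]]'
python3 - <<'E'
from workcell import arm
import cv2,numpy as np
from h import *
s=arm.read_state();print(w2b(s["tool_pos"]),s["contact_force"])
c=arm.read_camera("side");cv2.imwrite("pics/side5.png",c["pixels"][:,:,::-1])
E
```

```text
time_s: 5.65
tool_pos: [0.4986, -0.192, 0.1762]
eef_rot: [[-0.164, 0.986, 0.001], [0.986, 0.164, 0.001], [0.0, 0.001, -1.0]]
contact_force: [-7.6, 3.7, 12.1]
finger_gap: 0.001
[-0.25539595 -0.17954938  0.17623553] [-7.60805591  3.70593018 12.09277579]
```

View pics/side5.png

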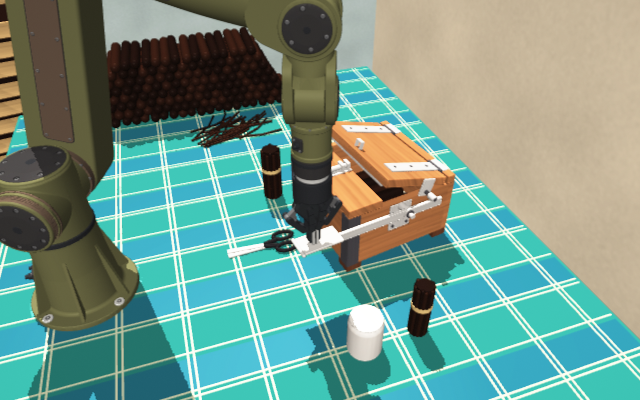

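The flap is about half open (front edge near (355,150)), with the fingertips on the paddle at (318,238). Continuing to the stop.

```bash
python3 -m handwheel '[[0,0,0.5,0,0,0],[0,0,1.1,0,0,0],[0,0,1.7,0,0,0],[0,0,2.3,0,0,0],[0,0,2.9,0,0,0],[0,0.1,3.5,0,0,0],[0,0.15,4.1,0,0,0],[0,0.2,4.7,0,0,0],[0,0.3,5.3,0,0,0],[0,0.4,5.8,0,0,0],[0,0.5,6.3,0,0,0],[0,0.55,6.7,0,0,0],[0,0.6,7.1,0,0,0],[0,0.65,7.4,0,0,0],[0,0.7,7.6,0,0,0],[0,0.7,7.7,0,0,0],[0,0.7,7.7,0,0,0]]'
python3 - <<'E'
from workcell import arm
import cv2,numpy as np
from h import *
s=arm.read_state();print(w2b(s["tool_pos"]),s["contact_force"])
for n in("side","scene"):
  c=arm.read_camera(n);cv2.imwrite(f"pics/{n}6.png",c["pixels"][:,:,::-1]);np.savez(n+"6.npz",**c)
E
```

```text
time_s: 7.12
tool_pos: [0.5058, -0.191, 0.0989]
eef_rot: [[-0.164, 0.986, 0.0], [0.986, 0.164, 0.001], [0.001, 0.0, -1.0]]
contact_force: [-7.5, 3.4, 12.6]
finger_gap: -0.001
[-0.24810461 -0.17976809  0.09892638] [-7.47957049  3.44537944 12.63038693]
```

View pics/side6.png

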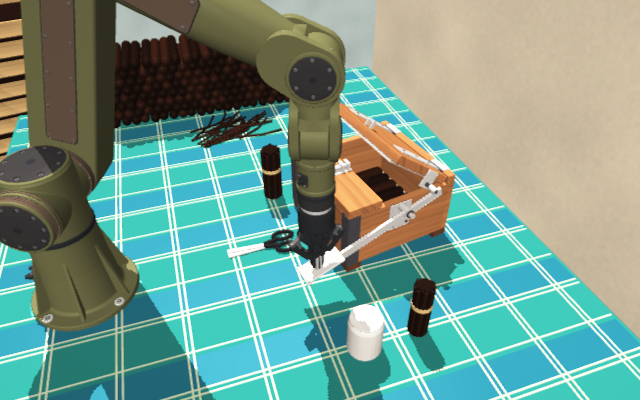

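View pics/scene6.png

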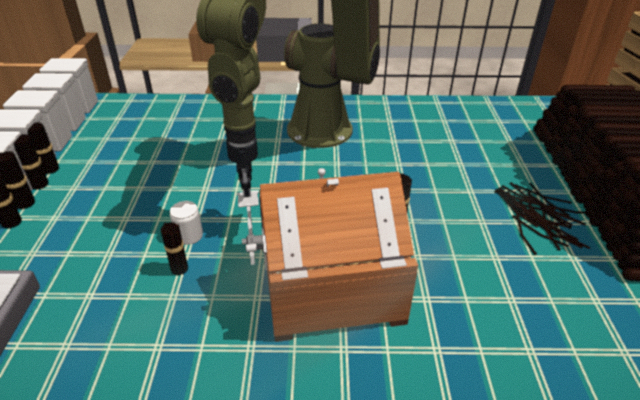

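```bash
python3 -m handwheel '[[0,0,0.2,0,0,0],[0,0,0.4,0,0,0],[0,0,0.5,0,0,0],[0,0,0.5,0,0,0],[0,0,0.5,0,0,0]]'
```

```text
time_s: 7.63
tool_pos: [0.5069, -0.1909, 0.0944]
eef_rot: [[-0.164, 0.986, 0.002], [0.986, 0.164, 0.001], [0.001, 0.002, -1.0]]
contact_force: [-3.5, 3.8, 13.7]
finger_gap: 0.0
```

```bash
python3 -m handwheel '[[0,0,0.15,0,0,0],[0,0,0.3,0,0,0],[0,0,0.3,0,0,0],[0,0,0.3,0,0,0],[0,0,0.3,0,0,0]]'
python3 - <<'E'
from workcell import arm
import cv2,numpy as np
from h import *
for n in("side","scene"):
  c=arm.read_camera(n);cv2.imwrite(f"pics/{n}7.png",cv2.resize((c["pixels"][120:300,270:470] if n=="side" else c["pixels"][140:300,150:430])[:,:,::-1],None,fx=2.8,fy=2.8))
  w=world(c);b=w2b(w)
  m=(abs(b[...,1])<.13)&(b[...,0]>-.06)&(b[...,0]<.10)&(w[...,2]>.21)&(w[...,2]<.4)
  p=b[m];print(n,m.sum(),"slope",-np.polyfit(p[:,0],p[:,2],1)[0] if m.sum()>50 else 0, "flap rad", np.arctan(-np.polyfit(p[:,0],p[:,2],1)[0]),"max z",np.percentile(p[:,2],99))
s=arm.read_state();print(s["time_s"],s["tool_pos"],s["contact_force"])
E
```

```text
time_s: 8.05
tool_pos: [0.5072, -0.1909, 0.0937]
eef_rot: [[-0.164, 0.986, 0.004], [0.986, 0.164, 0.001], [0.0, 0.004, -1.0]]
contact_force: [-11.1, 6.7, 32.8]
finger_gap: 0.001
side 1584 slope 0.5757756101356278 flap rad 0.5224169760506973 max z 0.3086639155843962
scene 8926 slope 0.7633215940450164 flap rad 0.6519725555045773 max z 0.3037036656927112
8.15 [ 0.50725773 -0.19084741  0.09374313] [-9.31040686  6.24094811 31.24069011]
```

View pics/side7.png

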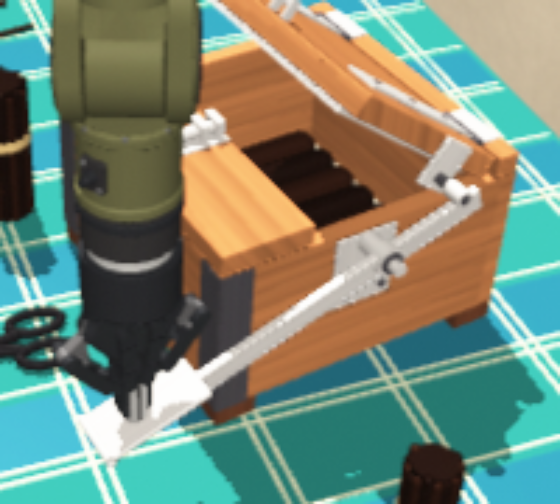

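The lever is at its stop: the force jumped to 33 N with no more travel. The scene depth gives the flap at 0.65 rad. The side-view slope of 0.52 takes in the flap's edge and interior, so I don't rely on it. I'll ease the push slightly and hold.

```bash
python3 -m handwheel '[[0,0,-0.05,0,0,0],[0,0,-0.1,0,0,0],[0,0,-0.1,0,0,0],[0,0,-0.1,0,0,0],[0,0,-0.1,0,0,0],[0,0,-0.1,0,0,0],[0,0,-0.1,0,0,0]]'
python3 - <<'E'
from workcell import arm
import numpy as np
from h import *
c=arm.read_camera("scene");w=world(c);b=w2b(w)
m=(abs(b[...,1])<.13)&(b[...,0]>-.06)&(b[...,0]<.10)&(w[...,2]>.21)&(w[...,2]<.4);p=b[m]
print("flap",np.arctan(-np.polyfit(p[:,0],p[:,2],1)[0]))
s=arm.read_state();print(s["time_s"],s["tool_pos"],s["contact_force"])
# bystanders: colour change vs first side picture
s0=np.load("side0.npz")["pixels"].astype(int);s1=arm.read_camera("side")["pixels"].astype(int)
for nm,(x0,x1,y0,y1) in dict(a=(255,285,140,200),tin=(345,385,325,362),b=(405,440,275,340),sc=(225,275,235,262)).items():
    print(nm,np.abs(s0-s1)[y0:y1,x0:x1].mean())
E
```

```text
time_s: 8.73
tool_pos: [0.5071, -0.1908, 0.0939]
eef_rot: [[-0.164, 0.986, 0.003], [0.986, 0.164, 0.001], [0.0, 0.003, -1.0]]
contact_force: [-8.4, 6.6, 25.2]
finger_gap: 0.001
flap 0.6516845313706969
8.7833 [ 0.50709643 -0.19083758  0.09391028] [-8.52223352  5.97474949 26.0050965 ]
a 4.513518518518518
tin 11.80472972972973
b 6.022271062271062
sc 5.934320987654321
```

```bash
python3 -c "
from workcell import arm
print(arm.hand_in())"
```

```text
the job is handed in; nothing more can be done
None
```

I handed the job in with the paddle held down at its stop and the flap wide open, at about 8.8 s of the 42 s allowed.

- **Bolt:** I pushed the knob with closed fingertips until it hit its stop. The push reached 18 N with no more travel, and depth images put the draw at about 40 mm. They were about 5 mm off on absolute position but agreed on the travel.
- **Paddle and flap:** I pressed the paddle down along its arc, and the flap rose through the lever. At the stop the force jumped to 33 N, so I eased it to about 25 N for the hold. The last scene-camera reading gave the flap at 0.65 rad. The side camera's fit gave 0.52 rad, but it mixes in the flap's edge and the box interior, so I set it aside.
- **Bundles, tin and scissors:** They look unmoved in the pictures. The rough picture-difference check was low except at the tin, where I put the higher value down to a changed shadow. I did not check the tin's position any further.

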